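# Fit the shade collar and hold the tube reader at full lift

### The arm

A 6-joint arm with a two-finger parallel gripper is mounted at the origin on the work surface. World frame = base frame: x ahead of the robot, y to its left, z up, the work surface at z = 0. Lengths are in m, angles in degrees, forces in N, time in s.
With the tool pointing down it reaches from about 0.25 to 0.725 m from the base axis. Payload 9.7 kg.
Tool frame: the origin (TCP) lies on the centre line of the jaws, within the pads' length; the fingertips stand 17 mm ahead of it and the grasp point (between the pads) lies 2 mm behind it (bot.nose_length is the distance from the TCP to the fingertips, in m); x points along the fingers, y is the direction in which the jaws open and shut, and the axes are right-handed (so a half turn about x gives the same grasp; the last joint's range is limited). The gripper opens to 85 mm and grips with 20 to 120 N. Pads are 22 mm wide; open, the fingers measure 114 mm over their backs; the gripper's body (76 mm by 85 mm) begins 54 mm behind the grasp point. The pads swing forward as they close: fully open they stand 13 mm farther back than shut.
Start: joints at [-75, 4.979, 10.078, 95.1, 0, 90], TCP at [0.142, -0.531, 0.248] pointing down, gripper open.
Joint ranges: [-179.16, 179.16], [-48.56, 103.87], [-65.8, 70.77], [-126.05, 130.52], [-82.76, 87.17], [-180, 180]. Speed limits (degrees/s): [127.2, 127.2, 147.25, 180, 180, 180].

### API

Orientations are given as [roll, pitch, yaw] about the fixed x, y, z axes, in that order (R = Rz(yaw) Ry(pitch) Rx(roll)).
In Python, from workcell import bot, viewer, ticket gives the robot as it stands.
- The arm moves only by the tool jog_arm, never from a script. Its argument "deltas" is a list of rows, each an object of numbers: "fingers": the opening, from 0 (shut) to 1 (fully open); "x", "y", "z": the shift along the world's x, y, z in mm; "twist": the turn about the world's z in degrees. A call has 1 to 10 rows; each row is the pose to reach, as a shift and turn from the pose measured when the call began; what a row does not reach only later rows make up. A row lasts 1/10 s, in which the tool goes at most 50 mm and 8.59 degrees, less where a joint would pass 70% of its speed; a pose out of reach is approached as far as the arm can. A call with a gripper value outside its range is refused whole. The fingers move at their own pace and stop on an object; "grip_force" is the grip in N (left out, the last holds). Time passes only in rows, so rows that repeat a pose let the fingers close. It gives the time, the measured TCP pose, the force and the opening at its end, in the units of the state.
- bot.get_obs(): the state, without advancing time (a new reading comes with each control period).
- viewer.camera(name): name is "side" or "top" or "wrist"; returns a dict with "image" (480x640x3 uint8, red, green, blue), "fovy" (degrees; the focal length in pixels is half the picture's height over the tangent of half this angle, whatever the lens; pixels are square), "cx", "cy" (the principal point, pixels), "world_to_cam" (4x4, takes a point from world to camera coordinates); the wrist camera has in their place "tool_from_camera" (4x4, takes a point from camera to tool coordinates, whose origin is the TCP and whose axes are the tool frame's). Camera axes: x right, y down, z forward; pixel columns grow to the right and rows downward; lengths in m; the calibration is good to about 2 mm. The wrist camera is an equidistant fisheye: a pixel r from the principal point sees the ray r / f radians off the axis. A picture is of the moment at which its call begins: read the wrist's pose just before it. There is no depth.
- ticket.job_done(): hands the job in, once; it reports no verdict.
The state is a dict: "time": time; "q": joint angles; "qd": joint speeds; "joint_efforts": joint torques, N m; "ee_pos": TCP position; "tcp_rot": TCP orientation; "wrist_force": force on the tool from outside, world axes, zero at the start; "torque": the same for the moment, N m; "opening": finger opening in m.
Only numpy, scipy, OpenCV 4.12 (cv2) and the standard library are available. Lean on these libraries where they do the work, as an engineer would, in place of code of your own. Each camera call takes 0.05 s, during which the arm holds its last target.

### The job

Get the tube reader ready for a reading: with its cam lever still down, slide the large shade collar over the upright post and lower it, without dropping it, until it sits flat on the lifting plate, and let go of it. Then swing the cam lever up until it stands upright, where the cam lifts the plate and collar highest, and finish while holding the lever there by its handle, because its spring would pull it back down. Leave the other things on the bench where they are.

Things in the scene. Friction and masses are not known exactly. Their poses are not given: they have to be found in the camera images.
- reader: the tube reader, a fixed stand: white base plate 130 x 240 x 12 mm lying on the bench, origin under its centre, z up; its own y axis runs along the long side, from the lever (at y = -45 mm) to the post (at y = +65 mm); -x is its front, on which the lever swings. Turned in yaw by up to about 15 degrees. Between lever and post two thin guide rods stand 125 mm high at y = +5, x = -22 and +22 mm.
- post_top (a point): centre of the top of the upright post: white, round, 22 mm in diameter, its top 8 mm taper to 12 mm; the top is 156 mm above the bench, 62 mm above the lifting plate in its low position. Small dark windows lie in its side at 127 to 137 mm height. The post is fixed; the plate slides along it.
- seat (a point): point on the upper face of the aluminium lifting plate (64 x 190 x 8 mm, level), on the post's axis: where the underside of the collar must rest; it moves up and down with the plate, 94 mm above the bench at its lowest.
- carriage (a joint): height of the lifting plate above its lowest position, in m: 0 to 0.015 (highest when the lever is upright); moved by the cam only.
- cam_lever (a joint): angle of the cam lever in rad: 0 = down at its stop, leaning 72 degrees from upright towards the reader's -y side, away from the post; grows as it is raised; 1.25 = upright, the highest lift; 1.8 = end stop, leaning past upright towards the post, where the plate has sunk again. It starts between 0 and 0.35 and stays there by friction until moved; raising it takes 2 to 6 N at the handle, and when let go upright a spring pulls it more than half way back down.
- axle (a point): point on the lever's turning axis, which runs level along the reader's x axis, 45 mm above the bench; this point lies right below the handle's middle when the lever is upright, 87 mm in front (-x) of the reader's centre line.
- handle (a point): middle of the handle to be held: a plain black round bar 14 mm in diameter that sticks out 66 mm from the lever's end to the front, along the reader's -x axis (33 mm each way from this point along x, but its inner end meets the flat steel lever, which is 8 mm thick and 16 mm wide). It is 100 mm from the turning axis: about 77 mm above the bench when down and 145 mm when upright; it goes round with the lever, and being round it can turn between gripper pads.
- collar_mid (a point): centre (half-way up) of the large shade collar: plain black plastic ring lying flat on the bench, 50 mm outside, 25 mm bore, 30 mm high, 60 to 110 g. It starts at one of three places to the robot's left, swapped with the small collar and the small jar.
- small_collar_mid (a point): centre of the small collar, a bystander: black ring 36 mm outside, 14 mm bore (too small for the post), 30 mm high
- jar: bystander: small jar with a blue cap, 48 mm in diameter, 60 mm high, origin under its centre
- jar_b: bystander: jar with a blue cap, 54 mm in diameter, 80 mm high, origin under its centre
- jar_c: bystander: another such jar, 54 mm in diameter, 80 mm high, origin under its centre
- plate: bystander: white well plate 85 x 127 x 15 mm, origin under its centre
- marker: bystander: black marker pen, 130 mm long along its x axis, 12 mm thick, lying on the bench, origin under its middle
- pin_rack: bystander: white block 90 x 120 x 39 mm with rows of short metal pins, origin under its centre
Mind the look-alikes: they are no part of the job. Leave any red look-alike of the part that bears collar_mid alone.

How it is judged:
By the outcome, as a careful person would: the job done as asked, in the order asked, and still so for the second after the job is handed in, while the arm keeps its last pose, push and grip.
It also fails if it takes over 59 s, if anything falls off the work surface, if the arm or the gripper's body presses on something with over 40 N, if the wrist force passes 120 N, or if a joint passes its speed limit or range.

## Working session

There is one attempt and no reset: what is moved stays moved. The work goes in short steps, Python scripts to look and compute and a tool call to move; the robot and the scene stay as the last step left them, time stands still between calls to the robot, and variables do not carry over. Pictures are saved under pics/ and viewed, and the job is handed in when it is done.

Besides the shell and the picture viewer there is one more tool, called after "Request:" as name(argument=value, ...) on one line, values as JSON. jog_arm: Moves the arm, as the interface text tells. Its arguments: {"type":"object","properties":{"deltas":{"type":"array"},"grip_force":{"type":"number"}},"required":["deltas"]}

```bash
ls; mkdir -p pics; python3 - <<'E'
from workcell import bot, viewer
import cv2,json,numpy as np
print(bot.get_obs())
for n in ["side","top","wrist"]:
    c=viewer.camera(n); cv2.imwrite(f"pics/{n}0.png",c["image"][:,:,::-1])
    print(n,{k:(np.round(v,4).tolist() if k!="image" else 0) for k,v in c.items()})
E
```

```text
pics
{'time': 0.0, 'q': array([-7.50003486e+01,  5.01093297e+00,  1.00338081e+01,  9.50999671e+01,
        6.85021206e-04,  8.99984947e+01]), 'qd': array([ 0.06636911,  0.07212433,  0.03435293, -0.04494719,  0.00684476,
        0.04138858]), 'joint_efforts': array([ 1.78239621e-03, -5.20398259e+01,  4.64796174e+01,  1.66665047e-02,
        2.26756156e-04, -3.13314183e-05]), 'ee_pos': array([ 0.14229502, -0.53105279,  0.24757888]), 'tcp_rot': array([-90.51060868,  89.92290502, 104.49054749]), 'wrist_force': array([ 0.40216644, -0.18702163,  0.31694551]), 'torque': array([-0.03975722, -0.01335559, -0.0520442 ]), 'opening': 0.08548615221486162}
side {'image': 0, 'fovy': 42.2064, 'cx': 304.9944, 'cy': 233.1944, 'world_to_cam': [[-0.9863, -0.1647, -0.0125, 0.5159], [-0.0869, 0.5817, -0.8088, 0.1142], [0.1405, -0.7966, -0.588, 1.7669], [0.0, 0.0, 0.0, 1.0]]}
top {'image': 0, 'fovy': 51.1429, 'cx': 318.7958, 'cy': 238.9262, 'world_to_cam': [[-0.0666, -0.9978, 0.006, 0.0612], [-0.9774, 0.064, -0.2014, 0.5428], [0.2006, -0.0193, -0.9795, 1.1412], [0.0, 0.0, 0.0, 1.0]]}
wrist {'image': 0, 'fovy': 65.7065, 'cx': 317.7849, 'cy': 239.4929, 'tool_from_camera': [[-0.0008, -0.2709, 0.9626, -0.1267], [1.0, -0.0007, 0.0006, -0.0001], [0.0005, 0.9626, 0.2709, -0.0679], [0.0, 0.0, 0.0, 1.0]]}
```

View pics/side0.png

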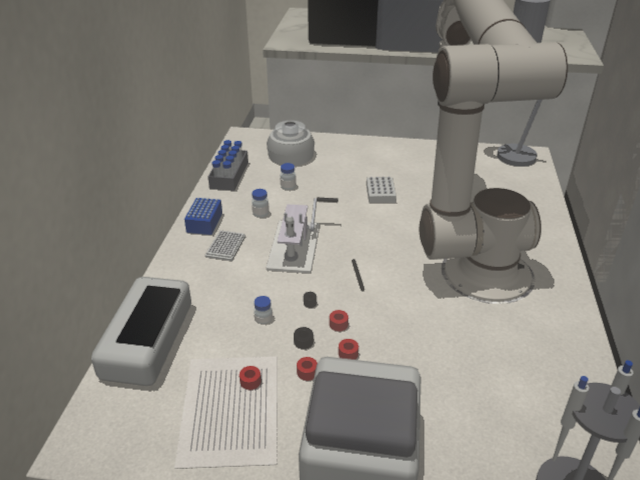

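View pics/top0.png

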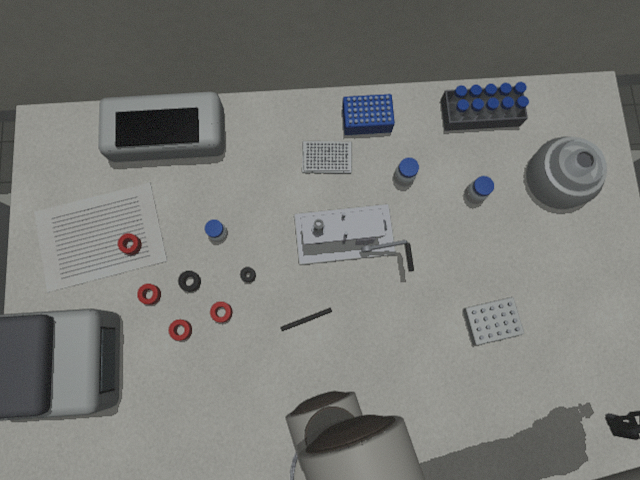

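The top view shows the large collar at (189,281), the small one at (248,275), the reader with its post at about (319,226), and the lever handle at about (409,258). In the side view the large collar is at (303,338). I'll measure these more finely.

```bash
cat > h.py <<'E'
import numpy as np, cv2
from workcell import bot, viewer
def K(c):
    return c["image"].shape[0]/2/np.tan(np.radians(c["fovy"]/2))
def ray(c,u,v):
    f=K(c); W=np.array(c["world_to_cam"]); R=W[:3,:3]; o=-R.T@W[:3,3]
    d=R.T@np.array([(u-c["cx"])/f,(v-c["cy"])/f,1]); return o,d/np.linalg.norm(d)
def plane(c,u,v,z):
    o,d=ray(c,u,v); return o+d*(z-o[2])/d[2]
def two(r1,r2):
    (a,d),(b,e)=r1,r2
    s=np.linalg.lstsq(np.c_[d,-e],b-a,rcond=None)[0]
    p,q=a+s[0]*d,b+s[1]*e; return (p+q)/2,np.linalg.norm(p-q)
def proj(c,p):
    W=np.array(c["world_to_cam"]); q=W[:3,:3]@np.array(p)+W[:3,3]; f=K(c)
    return np.array([c["cx"]+f*q[0]/q[2],c["cy"]+f*q[1]/q[2]])
def wray(c,u,v,ob):
    from scipy.spatial.transform import Rotation as Ro
    R=Ro.from_euler('xyz',ob["tcp_rot"],degrees=True).as_matrix()
    f=K(c); x,y=u-c["cx"],v-c["cy"]; r=np.hypot(x,y); t=r/f
    d=np.array([np.sin(t)*x/max(r,1e-9),np.sin(t)*y/max(r,1e-9),np.cos(t)])
    T=np.array(c["tool_from_camera"]); o=R@T[:3,3]+ob["ee_pos"]; return o,R@T[:3,:3]@d
def wplane(c,u,v,ob,z):
    o,d=wray(c,u,v,ob); return o+d*(z-o[2])/d[2]
def wproj(c,p,ob):
    from scipy.spatial.transform import Rotation as Ro
    R=Ro.from_euler('xyz',ob["tcp_rot"],degrees=True).as_matrix()
    T=np.array(c["tool_from_camera"]); q=T[:3,:3].T@(R.T@(np.array(p)-ob["ee_pos"])-T[:3,3])
    r=np.hypot(q[0],q[1]); t=np.arctan2(r,q[2]); return np.array([c["cx"],c["cy"]])+K(c)*t*q[:2]/r
E
python3 - <<'E'
from h import *
c=viewer.camera("top"); s=viewer.camera("side")
im=c["image"]
def crop(i,x0,y0,w,h,k,n): cv2.imwrite(n,cv2.resize(i[y0:y0+h,x0:x0+w,::-1],None,fx=k,fy=k,interpolation=cv2.INTER_CUBIC))
crop(im,285,195,140,100,5,"pics/topr.png"); crop(s["image"],260,185,90,95,6,"pics/sider.png")
g=im.max(2).astype(int)
m=((g<60)).astype(np.uint8)
for n,(x0,y0,x1,y1) in dict(large=(170,262,210,300),small=(235,262,262,290)).items():
    k=np.zeros_like(m);k[y0:y1,x0:x1]=m[y0:y1,x0:x1]
    cs,_=cv2.findContours(k,cv2.RETR_EXTERNAL,cv2.CHAIN_APPROX_NONE)
    b=max(cs,key=cv2.contourArea);(u,v),r=cv2.minEnclosingCircle(b)
    print(n,u,v,r,cv2.contourArea(b),plane(c,u,v,.015),plane(c,u,v,.03))
    M=cv2.moments(b);print(M['m10']/M['m00'],M['m01']/M['m00'])
print(plane(c,409,258,.077),plane(c,319,223,.156))
E
```

```text
large 189.41175842285156 280.8823547363281 10.86861801147461 325.5 [0.47083036 0.34396156 0.015     ] [0.46878562 0.34030255 0.03      ]
189.27240143369175 281.06349206349205
small 247.64285278320312 274.6428527832031 7.5762505531311035 149.5 [0.47675482 0.20283008 0.015     ] [0.47463674 0.20091817 0.03      ]
247.59308807134892 274.61315496098103
[ 0.48225152 -0.18053072  0.077     ] [0.56050874 0.0244406  0.156     ]
```

View pics/topr.png

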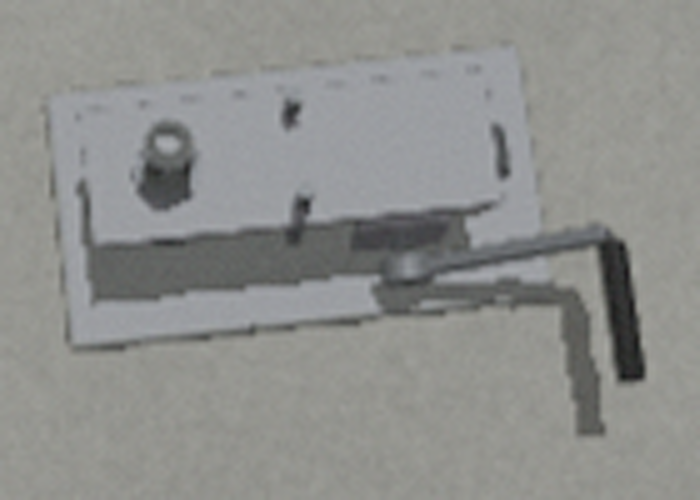

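View pics/sider.png

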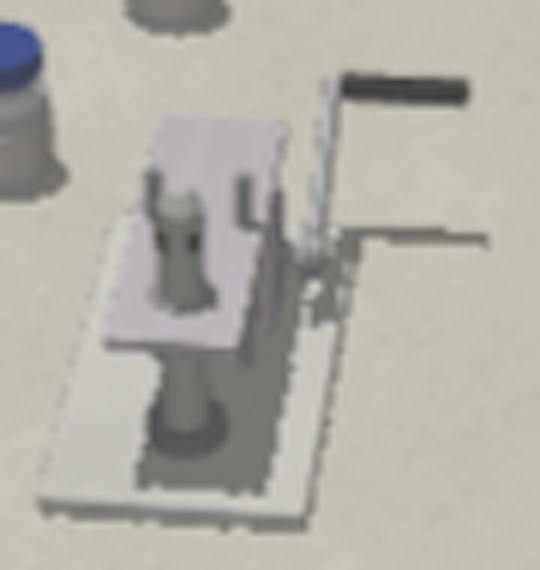

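The enlarged views show the reader with its lever near the down position. In the top view the handle runs from (407,243) to (411,271) and the post top is at (318.6,223.4). In the side view the handle runs from (317,199.5) to (338,200.3) and the post top is at (290,219).

```bash
python3 - <<'E'
from h import *
c=viewer.camera("top"); s=viewer.camera("side")
cor=[plane(c,285+x/5,195+y/5,z)[:2] for x,y,z in [(50,95,.012),(517,45,.012),(540,255,.012),(75,350,.0)]]
print(np.round(cor,4), np.mean(cor,0))
for a,b in[(0,1),(3,2),(3,0),(2,1)]:
    d=cor[b]-cor[a]; print(np.linalg.norm(d),np.degrees(np.arctan2(d[1],d[0])))
for n,t,q in[("post",(318.6,223.4),(290.2,218.3)),("hin",(407.6,243),(317,199.5)),("hout",(411,270.5),(338,200.3))]:
    print(n,two(ray(c,*t),ray(s,*q)))
print("post@156",plane(c,318.6,223.4,.156),plane(s,290.2,218.3,.156))
# collar side
g=s["image"].max(2); k=np.zeros(g.shape,np.uint8);k[320:355,285:320]=g[320:355,285:320]<60
cs,_=cv2.findContours(k,cv2.RETR_EXTERNAL,cv2.CHAIN_APPROX_NONE);b=max(cs,key=cv2.contourArea)
x,y,w,h=cv2.boundingRect(b);print(x,y,w,h,plane(s,x+w/2,y+h/2,.015))
for p in [(.4706,.3435,.015)]: print(proj(c,p),proj(s,p))
E
```

```text
[[ 0.6217  0.0795]
 [ 0.6323 -0.1559]
 [ 0.5247 -0.1571]
 [ 0.4943  0.0749]] [ 0.5682733  -0.03966359]
0.23565444640247302 -87.42061311883775
0.23398613571417068 -82.54450196118992
0.12749233698065107 2.0665910205427833
0.10766015891611479 0.6332229735758705
post (array([0.55984625, 0.02523302, 0.15089057]), np.float64(0.002010107351250283))
hin (array([ 0.51506158, -0.1789785 ,  0.08670106]), np.float64(0.0019509814620627525))
hout (array([ 0.4498986 , -0.17964468,  0.08949541]), np.float64(0.002573650255844195))
post@156 [0.5596663  0.02537626 0.156     ] [0.55730858 0.03277408 0.156     ]Traceback (most recent call last):
  File "<stdin>", line 12, in <module>
ValueError: max() iterable argument is empty
```

```bash
python3 - <<'E'
from h import *
from scipy.spatial.transform import Rotation as Ro
o=bot.get_obs(); print(o["time"],Ro.from_euler('xyz',o["tcp_rot"],degrees=True).as_matrix().round(3), bot.nose_length)
c=viewer.camera("top")
cor=[plane(c,285+x/5,195+y/5,.012)[:2] for x,y in [(50,95),(517,45),(548,305),(75,343)]]
print(np.round(cor,4), np.mean(cor,0))
for a,b in[(0,1),(3,2),(3,0),(2,1)]:
    d=cor[b]-cor[a]; print(np.linalg.norm(d),np.degrees(np.arctan2(d[1],d[0])))
E
```

```text
0.35 [[-0.     0.259 -0.966]
 [ 0.    -0.966 -0.259]
 [-1.    -0.    -0.   ]] 0.017
[[ 0.6217  0.0795]
 [ 0.6323 -0.1559]
 [ 0.4995 -0.1586]
 [ 0.4959  0.0744]] [ 0.56238267 -0.04015862]
0.23565444640247302 -87.42061311883775
0.2330880675223287 -89.11994171840587
0.12590191686523894 2.3039170597662606
0.1328529321426558 1.1671701809747117
```

Request:
jog_arm(deltas=[{"x":18,"y":46,"twist":5,"fingers":1},{"x":36,"y":92,"twist":10},{"x":54,"y":138,"twist":15},{"x":72,"y":184,"twist":20},{"x":90,"y":230,"twist":25},{"x":108,"y":276,"twist":30},{"x":126,"y":322,"twist":35},{"x":144,"y":368,"twist":40},{"x":162,"y":414,"twist":45},{"x":180,"y":460,"twist":50}])

```text
validation failed for argument at $.de...
```

Request:
jog_arm(deltas=[{"x":18,"y":46,"z":0,"twist":5,"fingers":1},{"x":36,"y":92,"z":0,"twist":10,"fingers":1},{"x":54,"y":138,"z":0,"twist":15,"fingers":1},{"x":72,"y":184,"z":0,"twist":20,"fingers":1},{"x":90,"y":230,"z":0,"twist":25,"fingers":1},{"x":108,"y":276,"z":0,"twist":30,"fingers":1},{"x":126,"y":322,"z":0,"twist":35,"fingers":1},{"x":144,"y":368,"z":0,"twist":40,"fingers":1},{"x":162,"y":414,"z":0,"twist":45,"fingers":1},{"x":180,"y":460,"z":0,"twist":50,"fingers":1}])

```text
time: 1.4
ee_pos: [0.3225, -0.0693, 0.2485]
tcp_rot: [102.8, 89.9, -12.0]
wrist_force: [1.8, -1.0, 0.4]
opening: 0.0848
```

Request:
jog_arm(deltas=[{"x":16,"y":46,"z":0,"twist":3,"fingers":1},{"x":32,"y":92,"z":0,"twist":6,"fingers":1},{"x":48,"y":138,"z":0,"twist":9,"fingers":1},{"x":64,"y":184,"z":0,"twist":12,"fingers":1},{"x":80,"y":230,"z":0,"twist":15,"fingers":1},{"x":97,"y":276,"z":0,"twist":18,"fingers":1},{"x":114,"y":322,"z":-10,"twist":21,"fingers":1},{"x":131,"y":368,"z":-25,"twist":24,"fingers":1},{"x":147,"y":411,"z":-40,"twist":27,"fingers":1},{"x":147,"y":411,"z":-50,"twist":27,"fingers":1}])

```text
time: 2.4
ee_pos: [0.4699, 0.3457, 0.1943]
tcp_rot: [-58.7, 89.9, -146.2]
wrist_force: [-1.0, -0.9, -1.1]
opening: 0.0851
```

```bash
python3 - <<'E'
from h import *
from scipy.spatial.transform import Rotation as Ro
o=bot.get_obs();c=viewer.camera("wrist");cv2.imwrite("pics/w1.png",c["image"][:,:,::-1])
print(o["ee_pos"],o["time"],o["q"].round(1),Ro.from_euler('xyz',o["tcp_rot"],degrees=True).as_matrix().round(3)[:,1])
print(wproj(c,(.47,.342,.03),o),wproj(c,(.47,.342,.0),o))
E
```

```text
[0.46990145 0.34567309 0.19433261] 2.4 [ 36.3   8.9   8.5  89.7   0.  123.9] [ 0.999  0.043 -0.002]
[319.06731087 227.43637822] [319.02225355 219.24861529]
```

View pics/w1.png

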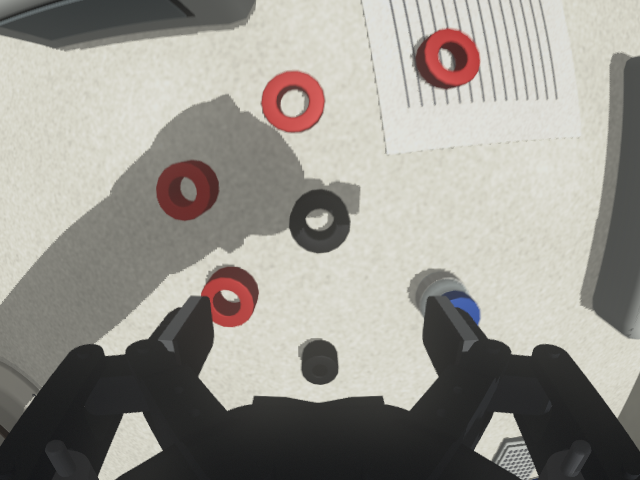

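The collar is at about (319,221), centred between the jaws. A red ring lies lower left at (230,298), and the left finger appears over it in the image.

```bash
python3 - <<'E'
from h import *
o=bot.get_obs();c=viewer.camera("wrist");im=c["image"]
g=im.max(2).astype(np.uint8); r=np.zeros_like(g); r[185:258,280:355]=(g[185:258,280:355]<78)
cs,_=cv2.findContours(r,cv2.RETR_EXTERNAL,cv2.CHAIN_APPROX_NONE);b=max(cs,key=cv2.contourArea)
print(cv2.boundingRect(b))
b=cv2.morphologyEx(r,cv2.MORPH_OPEN,np.ones((9,9)));cs,_=cv2.findContours(b,cv2.RETR_EXTERNAL,cv2.CHAIN_APPROX_NONE);b=max(cs,key=cv2.contourArea)
print(cv2.boundingRect(b),cv2.minEnclosingCircle(b))
(u,v),_=cv2.minEnclosingCircle(b)
for z in(0,.015,.03):print(wplane(c,u,v,o,z))
hsv=cv2.cvtColor(im,cv2.COLOR_RGB2HSV)
m=((hsv[...,1]>120)&((hsv[...,0]<10)|(hsv[...,0]>170))).astype(np.uint8)
n,_,st,ce=cv2.connectedComponentsWithStats(m)
for s,q in zip(st[1:],ce[1:]):
    if s[4]>300: print("red",s,wplane(c,*q,o,.015))
k=cv2.resize(im[180:260,270:370,::-1],None,fx=6,fy=6);cv2.imwrite("pics/w1c.png",k)
E
```

```text
(291, 186, 61, 63)
(291, 187, 61, 62) ((320.74530029296875, 217.43968200683594), 31.409713745117188)
[0.47024406 0.34108516 0.        ]
[0.47003755 0.34441297 0.015     ]
[0.46983104 0.34774078 0.03      ]
red [ 426   24   56   59 2171] [0.57671473 0.4939745  0.015     ]
red [ 263   67   63   61 2209] [0.44436355 0.44347276 0.015     ]
red [ 157  159   62   59 2274] [0.35397502 0.36726671 0.015     ]
red [ 202  275   54   50 1439] [0.38960753 0.26517316 0.015     ]
```

View pics/w1c.png

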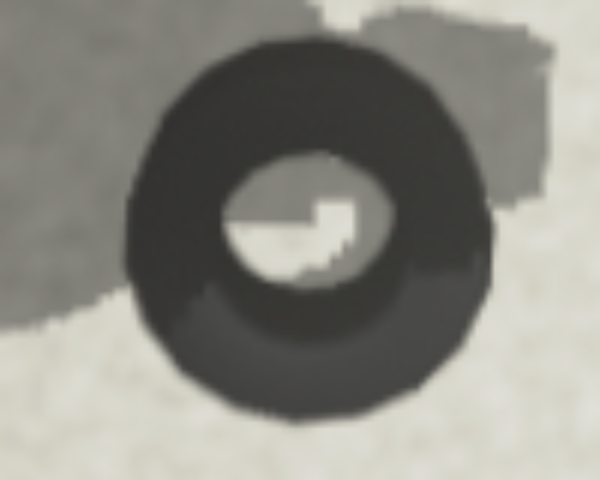

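Request:
jog_arm(deltas=[{"x":0,"y":-2,"z":-35,"twist":0,"fingers":1},{"x":0,"y":-2,"z":-75,"twist":0,"fingers":1},{"x":0,"y":-2,"z":-115,"twist":0,"fingers":1},{"x":0,"y":-2,"z":-145,"twist":0,"fingers":1},{"x":0,"y":-2,"z":-160,"twist":0,"fingers":1},{"x":0,"y":-2,"z":-168,"twist":0,"fingers":1},{"x":0,"y":-2,"z":-168,"twist":0,"fingers":1}])

```text
time: 3.2
ee_pos: [0.469, 0.3396, 0.0287]
tcp_rot: [-40.5, 89.8, -128.3]
wrist_force: [-0.3, 1.0, 0.4]
opening: 0.0855
```

```bash
python3 - <<'E'
from h import *
o=bot.get_obs();c=viewer.camera("wrist");cv2.imwrite("pics/w2.png",c["image"][:,:,::-1]);print(o["ee_pos"],o["wrist_force"])
E
```

```text
[0.46900336 0.33959301 0.02872255] [-0.2557859   1.00560683  0.39601401]
```

View pics/w2.png

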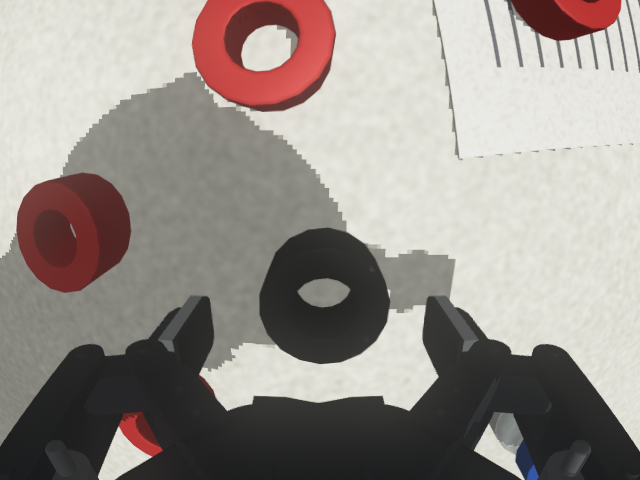

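The collar (325,295) sits between the open fingers. The TCP came out 4 mm short in y, so I'll correct that before closing.

Request:
jog_arm(deltas=[{"x":1,"y":4,"z":-2,"twist":0,"fingers":1},{"x":1,"y":4,"z":-2,"twist":0,"fingers":1},{"x":1,"y":4,"z":-2,"twist":0,"fingers":1}])

```text
time: 3.55
ee_pos: [0.4707, 0.3444, 0.0283]
tcp_rot: [13.5, 90.0, -74.2]
wrist_force: [-0.3, -0.4, -0.4]
opening: 0.0854
```

```bash
python3 - <<'E'
from h import *
o=bot.get_obs();c=viewer.camera("wrist");print(o["ee_pos"],o["time"])
g=c["image"].max(2); r=np.zeros_like(g); r[200:370,240:415]=(g[200:370,240:415]<70)
r=cv2.morphologyEx(r,cv2.MORPH_OPEN,np.ones((9,9)));cs,_=cv2.findContours(r,cv2.RETR_EXTERNAL,cv2.CHAIN_APPROX_NONE);b=max(cs,key=cv2.contourArea)
print(cv2.boundingRect(b),cv2.minEnclosingCircle(b)); (u,v),_=cv2.minEnclosingCircle(b)
x,y,w,h=cv2.boundingRect(b)
print(wplane(c,u,v,o,.015),wplane(c,u,y,o,.03),wplane(c,u,y+h,o,.00))
E
```

```text
[0.47073441 0.34443325 0.02831638] 3.55
(255, 240, 128, 130) ((318.457275390625, 306.135009765625), 67.18205261230469)
[0.47025622 0.34458962 0.015     ] [0.46893781 0.37751641 0.03      ] [0.47200438 0.30084379 0.        ]
```

Request:
jog_arm(deltas=[{"x":0,"y":0,"z":-2,"twist":0,"fingers":0.3},{"x":0,"y":0,"z":-2,"twist":0,"fingers":0.3},{"x":0,"y":0,"z":-2,"twist":0,"fingers":0.3},{"x":0,"y":0,"z":-2,"twist":0,"fingers":0.3},{"x":0,"y":0,"z":-2,"twist":0,"fingers":0.3},{"x":0,"y":0,"z":-2,"twist":0,"fingers":0.3},{"x":0,"y":0,"z":-2,"twist":0,"fingers":0.3}], grip_force=45)

```text
time: 4.3
ee_pos: [0.4707, 0.3443, 0.0264]
tcp_rot: [10.9, 90.0, -76.9]
wrist_force: [-1.4, -1.5, 5.8]
opening: 0.049
```

Request:
jog_arm(deltas=[{"x":0,"y":0,"z":15,"twist":0,"fingers":0.3},{"x":0,"y":0,"z":40,"twist":0,"fingers":0.3},{"x":0,"y":0,"z":75,"twist":0,"fingers":0.3},{"x":0,"y":0,"z":110,"twist":0,"fingers":0.3},{"x":0,"y":0,"z":145,"twist":0,"fingers":0.3},{"x":0,"y":0,"z":175,"twist":0,"fingers":0.3},{"x":0,"y":0,"z":195,"twist":0,"fingers":0.3},{"x":0,"y":0,"z":205,"twist":0,"fingers":0.3},{"x":0,"y":0,"z":205,"twist":0,"fingers":0.3}])

```text
time: 5.2
ee_pos: [0.471, 0.3446, 0.2328]
tcp_rot: [103.7, 89.9, 15.9]
wrist_force: [0.5, 0.1, -1.5]
opening: 0.049
```

```bash
python3 - <<'E'
from h import *
o=bot.get_obs();c=viewer.camera("wrist");print(o["ee_pos"],o["wrist_force"],o["q"].round(1))
cv2.imwrite("pics/w3.png",c["image"][:,:,::-1])
E
```

```text
[0.47099214 0.34456791 0.23284837] [ 0.45692113  0.14230106 -1.46993645] [ 36.2   9.3  13.1  93.7  -0.  124. ]
```

View pics/w3.png

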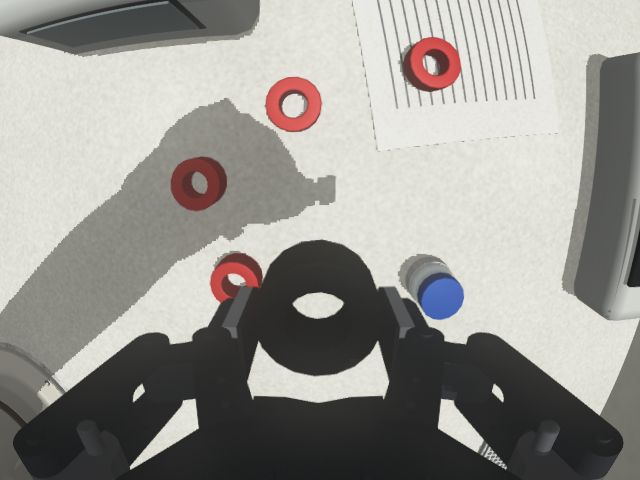

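Request:
jog_arm(deltas=[{"x":8,"y":-35,"z":0,"twist":0,"fingers":0.3},{"x":18,"y":-75,"z":0,"twist":0,"fingers":0.3},{"x":28,"y":-120,"z":0,"twist":0,"fingers":0.3},{"x":39,"y":-165,"z":0,"twist":0,"fingers":0.3},{"x":50,"y":-210,"z":0,"twist":0,"fingers":0.3},{"x":61,"y":-255,"z":0,"twist":0,"fingers":0.3},{"x":72,"y":-300,"z":0,"twist":0,"fingers":0.3},{"x":82,"y":-340,"z":0,"twist":0,"fingers":0.3},{"x":89,"y":-365,"z":0,"twist":0,"fingers":0.3},{"x":89,"y":-375,"z":0,"twist":0,"fingers":0.3}])

```text
time: 6.25
ee_pos: [0.5596, -0.0329, 0.2293]
tcp_rot: [-75.8, 89.8, -163.7]
wrist_force: [-0.5, 0.6, -0.8]
opening: 0.0489
```

```bash
python3 - <<'E'
from h import *
from scipy.spatial.transform import Rotation as Ro
o=bot.get_obs();c=viewer.camera("wrist");print(o["ee_pos"],o["wrist_force"],o["q"].round(1),Ro.from_euler('xyz',o["tcp_rot"],degrees=True).as_matrix().round(3))
cv2.imwrite("pics/w4.png",c["image"][:,:,::-1]); print(wproj(c,(.5602,.0251,.156),o),wproj(c,(.5602,.0251,.094),o))
E
```

```text
[ 0.55958245 -0.03292335  0.22929628] [-0.4517243   0.56771116 -0.75671276] [-3.3  6.2  9.3 93.2 -0.1 84.6] [[-0.003  0.999  0.036]
 [-0.001  0.036 -0.999]
 [-1.    -0.003  0.001]]
[324.56709319 156.91417841] [323.1787048  152.20740284]
```

View pics/w4.png

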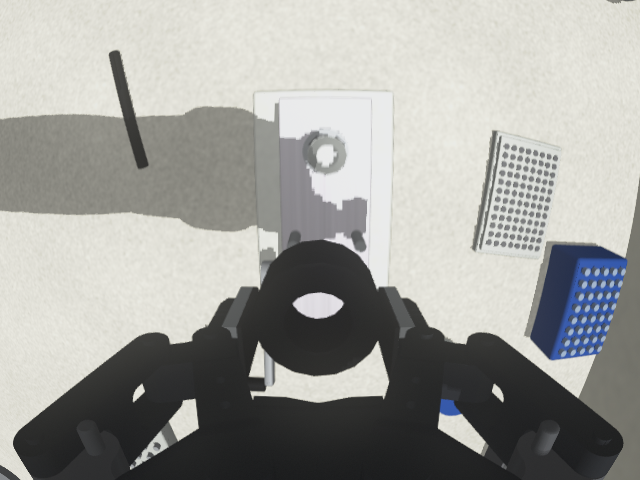

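The wrist view shows the post top at about (325,154), close to the projected (324.6,156.9). The collar is still held.

```bash
python3 - <<'E'
from h import *
o=bot.get_obs();c=viewer.camera("wrist");im=c["image"]
cv2.imwrite("pics/w4c.png",cv2.resize(im[120:190,290:360,::-1],None,fx=8,fy=8,interpolation=cv2.INTER_CUBIC))
cv2.imwrite("pics/w4d.png",cv2.resize(im[80:280,240:410,::-1],None,fx=3,fy=3,interpolation=cv2.INTER_CUBIC))
cv2.imwrite("pics/w4e.png",cv2.resize(im[230:390,230:410,::-1],None,fx=4,fy=4,interpolation=cv2.INTER_CUBIC))
E
```

```text
(no output)
```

View pics/w4c.png

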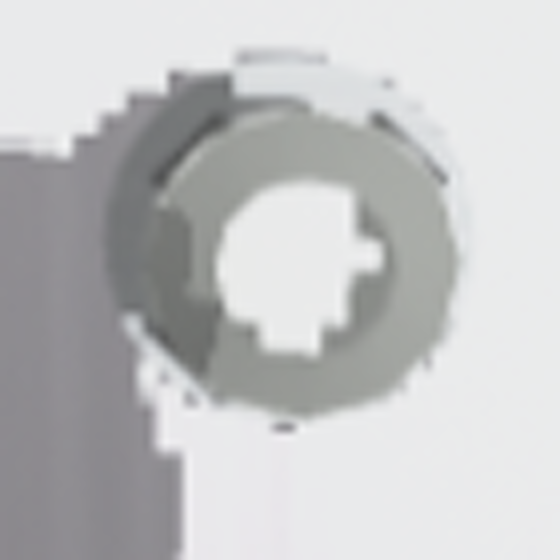

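View pics/w4d.png

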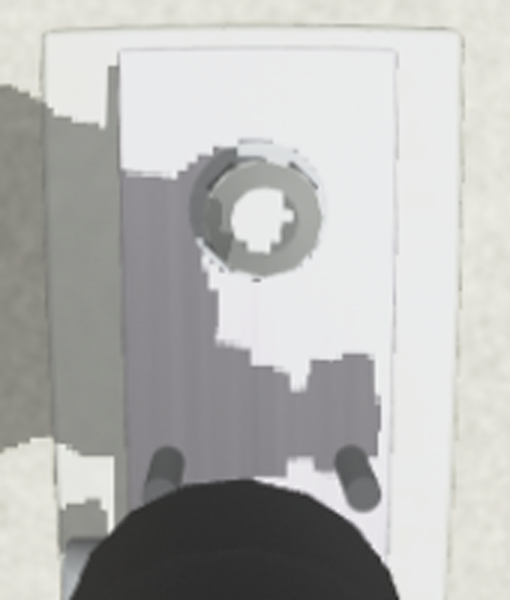

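View pics/w4e.png

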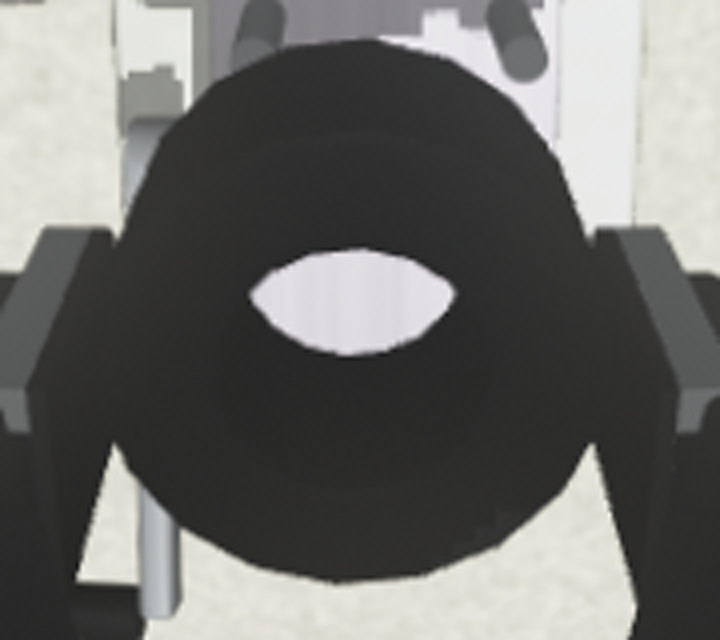

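```bash
python3 - <<'E'
from h import *
o=bot.get_obs();c=viewer.camera("wrist"); t=o["ee_pos"]; print(t)
a=wplane(c,327.5,153.5,o,.156);b=wplane(c,328,152.5,o,.148);print("post",a,b)
zt,zb=t[2]+.0036,t[2]-.0264
A=wplane(c,318.3,292,o,zt);B=wplane(c,318.3,318.75,o,zb);C=wplane(c,317,375.5,o,zt);D=wplane(c,319,239.5,o,zb);E=wplane(c,319,239.5,o,zt)
print("yc",A[1]-.0125,B[1]+.0125,C[1]+.025,D[1]-.025,E[1]-.025,"xc",A[0],B[0],C[0])
# widths of outer top at left/right
print(wplane(c,230+113/4,291,o,zt),wplane(c,230+594/4,291,o,zt))
# reader yaw: plate edges at z=.094 and base at .012
for (p,q,z) in [((120,50),(121,480),.094),((394,50),(386,560),.094),((461,32),(445,590),.012)]:
    P=wplane(c,240+p[0]/3,80+p[1]/3,o,z);Q=wplane(c,240+q[0]/3,80+q[1]/3,o,z);print(P,np.degrees(np.arctan2(*(P-Q)[:2])))
P=wplane(c,240+44/3,80+32/3,o,.012);Q=wplane(c,240+461/3,80+32/3,o,.012);print(P,Q)
E
```

```text
[ 0.55922825 -0.03145845  0.23000173]
post [0.5613523  0.02845971 0.156     ] [0.56181462 0.02868797 0.148     ]
yc -0.029839628436182184 -0.03174082156578334 -0.029768473566138716 -0.031120122750654747 -0.02264653534280877 xc 0.5581430629800659 0.5591287409260629 0.5590108354019322
[ 0.53629064 -0.01793666  0.23360173] [ 0.58003157 -0.0163073   0.23360173]
[0.52836821 0.06517171 0.094     ] -1.3709776717524687
[0.59200342 0.06783995 0.094     ] -2.595439895735512
[0.62384164 0.08483411 0.012     ] -2.448143908408611
[0.49598439 0.07958059 0.012     ] [0.62384164 0.08483411 0.012     ]
```

Request:
jog_arm(deltas=[{"x":0,"y":0,"z":0,"twist":0,"fingers":0.3},{"x":0,"y":0,"z":0,"twist":0,"fingers":0.3},{"x":0,"y":0,"z":0,"twist":0,"fingers":0.3}])

```text
time: 6.7
ee_pos: [0.5591, -0.0294, 0.2304]
tcp_rot: [-86.6, 89.9, -174.4]
wrist_force: [-0.1, 0.8, -1.5]
opening: 0.0491
```

```bash
python3 - <<'E'
from h import *
o=bot.get_obs();c=viewer.camera("wrist");im=c["image"];o2=bot.get_obs();print(o["ee_pos"],o2["ee_pos"])
cv2.imwrite("pics/w5c.png",cv2.resize(im[120:190,290:360,::-1],None,fx=8,fy=8,interpolation=cv2.INTER_CUBIC))
import pickle;pickle.dump((o,c),open("w5.pkl","wb"))
E
```

```text
[ 0.55914374 -0.02943611  0.23041099] [ 0.55919367 -0.02962544  0.23045656]
```

View pics/w5c.png

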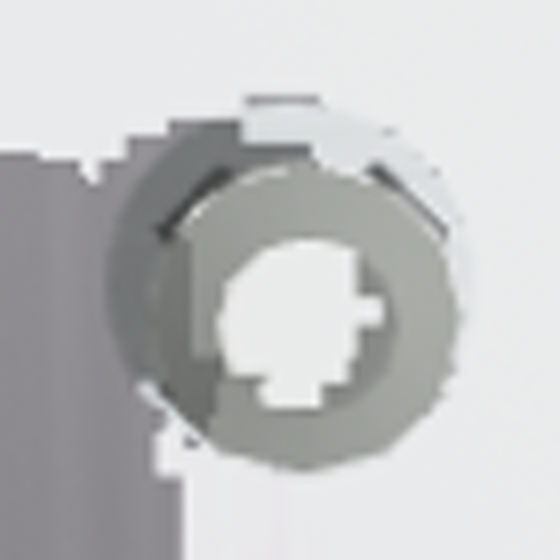

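```bash
python3 - <<'E'
from h import *
import pickle;o,c=pickle.load(open("w5.pkl","rb"))
print(wplane(c,327.9,160.5,o,.156),wplane(c,328.1,159.7,o,.148)); t=o["ee_pos"];print(t)
zt,zb=t[2]+.0036,t[2]-.0264
im=c["image"];g=im.max(2)
col=g[220:400,318].astype(int);print([ (220+i,col[i],col[i+1]) for i in range(len(col)-1) if abs(col[i]-col[i+1])>40])
row=g[302].astype(int);print([ (i,row[i],row[i+1]) for i in range(260,380) if abs(row[i]-row[i+1])>40])
E
```

```text
[0.56155475 0.02670745 0.156     ] [0.56187452 0.02667093 0.148     ]
[ 0.55914374 -0.02943611  0.23041099]
[(239, np.int64(138), np.int64(58)), (291, np.int64(43), np.int64(127)), (292, np.int64(127), np.int64(220)), (317, np.int64(215), np.int64(154)), (318, np.int64(154), np.int64(40)), (374, np.int64(48), np.int64(113)), (375, np.int64(113), np.int64(198))]
[(292, np.int64(75), np.int64(143)), (293, np.int64(143), np.int64(202)), (342, np.int64(210), np.int64(120)), (343, np.int64(120), np.int64(59))]
```

Request:
jog_arm(deltas=[{"x":1,"y":15,"z":0,"twist":0,"fingers":0.3},{"x":2,"y":35,"z":0,"twist":0,"fingers":0.3},{"x":2.5,"y":50,"z":0,"twist":0,"fingers":0.3},{"x":2.5,"y":55,"z":0,"twist":0,"fingers":0.3},{"x":2.5,"y":55,"z":0,"twist":0,"fingers":0.3},{"x":2.5,"y":55,"z":0,"twist":0,"fingers":0.3},{"x":2.5,"y":55,"z":0,"twist":0,"fingers":0.3},{"x":2.5,"y":55,"z":0,"twist":0,"fingers":0.3}])

```text
time: 7.55
ee_pos: [0.5617, 0.0249, 0.2305]
tcp_rot: [-83.0, 89.9, -170.8]
wrist_force: [0.9, 0.4, -1.4]
opening: 0.0489
```

```bash
python3 - <<'E'
from h import *
o=bot.get_obs();c=viewer.camera("wrist");s=viewer.camera("side");print(o["ee_pos"],o["wrist_force"])
w=cv2.resize(c["image"][230:390,230:410,::-1],(405,360));k=cv2.resize(s["image"][170:260,245:345,::-1],(400,360),interpolation=cv2.INTER_CUBIC)
cv2.imwrite("pics/m6.png",np.hstack([w,k])[:,:800])
E
```

```text
[0.56168977 0.0248674  0.23048451] [ 0.91731588  0.44211538 -1.38906901]
```

View pics/m6.png

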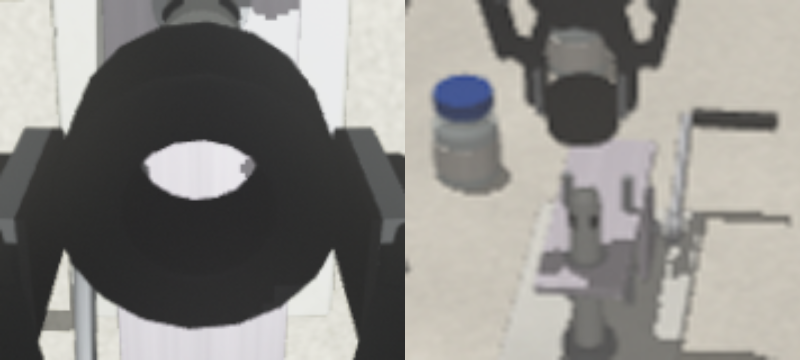

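In the side crop the collar and post are vertically aligned (about x=584 each). Now a slow descent over the taper.

Request:
jog_arm(deltas=[{"x":0,"y":1,"z":-10,"twist":0,"fingers":0.3},{"x":0,"y":1,"z":-20,"twist":0,"fingers":0.3},{"x":0,"y":1,"z":-30,"twist":0,"fingers":0.3},{"x":0,"y":1,"z":-38,"twist":0,"fingers":0.3},{"x":0,"y":1,"z":-44,"twist":0,"fingers":0.3},{"x":0,"y":1,"z":-48,"twist":0,"fingers":0.3},{"x":0,"y":1,"z":-52,"twist":0,"fingers":0.3},{"x":0,"y":1,"z":-55,"twist":0,"fingers":0.3},{"x":0,"y":1,"z":-55,"twist":0,"fingers":0.3}])

```text
time: 8.55
ee_pos: [0.5616, 0.0259, 0.1752]
tcp_rot: [-83.9, 89.9, -171.7]
wrist_force: [-0.3, 0.3, -0.4]
opening: 0.049
```

```bash
python3 - <<'E'
from h import *
o=bot.get_obs();c=viewer.camera("wrist");s=viewer.camera("side");print(o["ee_pos"],o["wrist_force"],o["torque"])
w=cv2.resize(c["image"][230:390,230:410,::-1],(405,360));k=cv2.resize(s["image"][170:260,245:345,::-1],(400,360),interpolation=cv2.INTER_CUBIC)
cv2.imwrite("pics/m7.png",np.hstack([w,k])[:,:800])
E
```

```text
[0.56164679 0.02594846 0.17520227] [-0.2723808   0.31660018 -0.4151055 ] [ 0.03772245 -0.06044053 -0.04401213]
```

View pics/m7.png

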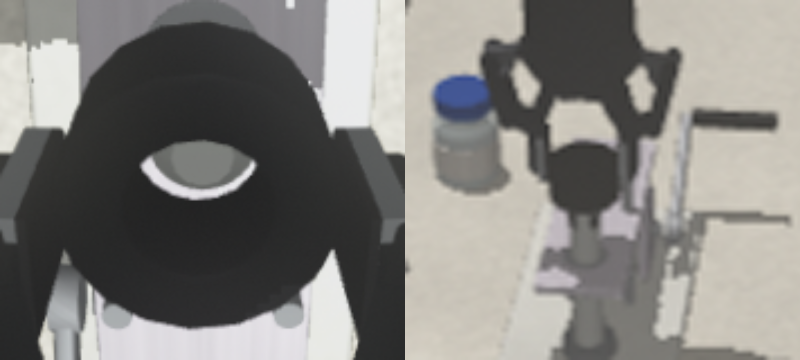

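```bash
python3 - <<'E'
from h import *
o=bot.get_obs();c=viewer.camera("wrist");im=c["image"]
cv2.imwrite("pics/w8.png",cv2.resize(im[285:325,285:350,::-1],None,fx=10,fy=10,interpolation=cv2.INTER_CUBIC))
zb=o["ee_pos"][2]-.0264
E
```

```text
(no output)
```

View pics/w8.png

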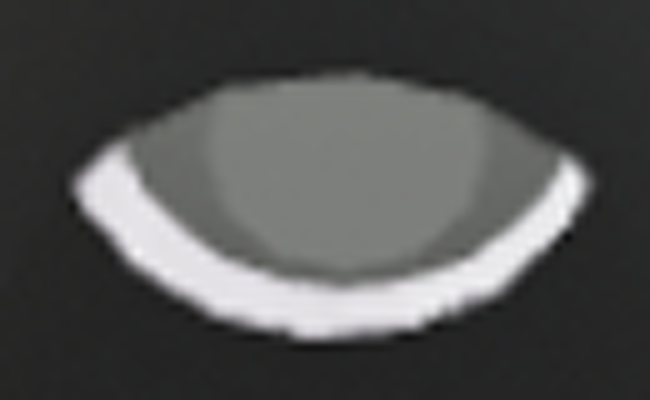

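```bash
python3 - <<'E'
from h import *
o=bot.get_obs();c=viewer.camera("wrist");zb=o["ee_pos"][2]-.0264;print(o["ee_pos"])
print("disc",wplane(c,319.75,311.8,o,.156)+[0,.006,0],"post",wplane(c,319.4,313.5,o,.148)+[0,.011,0],"bore",wplane(c,318.35,318.8,o,zb)+[0,.0125,0])
print(wplane(c,319.5-21.9,300,o,.148),wplane(c,319.5+21.9,300,o,.148))
E
```

```text
[0.56180707 0.02596339 0.1757676 ]
disc [0.56212012 0.02621357 0.156     ] post [0.56219137 0.02625974 0.148     ] bore [0.5617839  0.02566501 0.1493676 ]
[0.55194939 0.02180513 0.148     ] [0.57197669 0.02256569 0.148     ]
```

Request:
jog_arm(deltas=[{"x":0.4,"y":0.5,"z":-4,"twist":0,"fingers":0.3},{"x":0.4,"y":0.5,"z":-10,"twist":0,"fingers":0.3},{"x":0.4,"y":0.5,"z":-17,"twist":0,"fingers":0.3},{"x":0.4,"y":0.5,"z":-25,"twist":0,"fingers":0.3},{"x":0.4,"y":0.5,"z":-33,"twist":0,"fingers":0.3},{"x":0.4,"y":0.5,"z":-40,"twist":0,"fingers":0.3},{"x":0.4,"y":0.5,"z":-45,"twist":0,"fingers":0.3},{"x":0.4,"y":0.5,"z":-48,"twist":0,"fingers":0.3},{"x":0.4,"y":0.5,"z":-48,"twist":0,"fingers":0.3},{"x":0.4,"y":0.5,"z":-48,"twist":0,"fingers":0.3}])

```text
time: 9.75
ee_pos: [0.5623, 0.0265, 0.128]
tcp_rot: [-72.1, 90.0, -159.9]
wrist_force: [0.8, 0.6, -1.4]
opening: 0.0491
```

Request:
jog_arm(deltas=[{"x":0,"y":0,"z":-2,"twist":0,"fingers":0.3},{"x":0,"y":0,"z":-3.5,"twist":0,"fingers":0.3},{"x":0,"y":0,"z":-5,"twist":0,"fingers":0.3},{"x":0,"y":0,"z":-6,"twist":0,"fingers":0.3},{"x":0,"y":0,"z":-6.5,"twist":0,"fingers":0.3},{"x":0,"y":0,"z":-6.5,"twist":0,"fingers":0.3}])

```text
time: 10.35
ee_pos: [0.5624, 0.0265, 0.1223]
tcp_rot: [86.0, 90.0, -1.8]
wrist_force: [-1.6, 0.3, 4.6]
opening: 0.0491
```

Request:
jog_arm(deltas=[{"x":0,"y":0,"z":-0.5,"twist":0,"fingers":0.3},{"x":0,"y":0,"z":-1,"twist":0,"fingers":0.3},{"x":0,"y":0,"z":-1,"twist":0,"fingers":0.3}])

```text
time: 10.65
ee_pos: [0.5624, 0.0265, 0.1219]
tcp_rot: [89.9, 89.9, 2.1]
wrist_force: [-2.7, 0.4, 6.8]
opening: 0.0486
```

```bash
python3 - <<'E'
from h import *
o=bot.get_obs();c=viewer.camera("wrist");s=viewer.camera("side");print(o["ee_pos"],o["wrist_force"],o["torque"])
w=cv2.resize(c["image"][150:400,230:410,::-1],(405,560));k=cv2.resize(s["image"][170:270,250:320,::-1],(392,560),interpolation=cv2.INTER_CUBIC)
cv2.imwrite("pics/m9.png",np.hstack([w,k])[:,:800])
E
```

```text
[0.56238793 0.02653124 0.12193207] [-2.74096105  0.36534597  6.76799894] [ 0.00887089  0.63149192 -0.01976802]
```

View pics/m9.png

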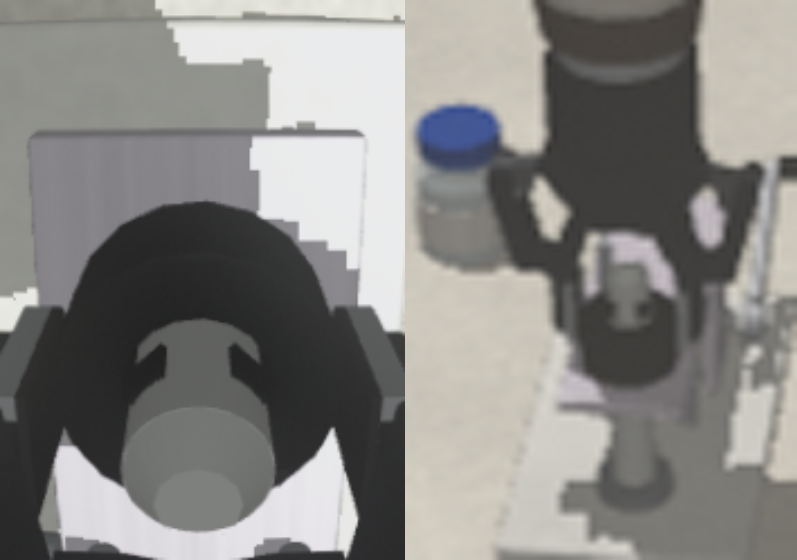

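Request:
jog_arm(deltas=[{"x":0,"y":0,"z":-1,"twist":0,"fingers":0.3},{"x":0,"y":0,"z":-1.5,"twist":0,"fingers":0.3},{"x":0,"y":0,"z":-1.5,"twist":0,"fingers":0.3}], grip_force=20)

```text
time: 11.05
ee_pos: [0.5624, 0.0265, 0.1212]
tcp_rot: [90.3, 89.9, 2.6]
wrist_force: [-2.9, -0.7, 6.9]
opening: 0.0489
```

Force holds at about 7 N with the collar seated. Opening the fingers slowly.

Request:
jog_arm(deltas=[{"x":0,"y":0,"z":0,"twist":0,"fingers":0.6},{"x":0,"y":0,"z":0,"twist":0,"fingers":0.64},{"x":0,"y":0,"z":0,"twist":0,"fingers":0.7},{"x":0,"y":0,"z":0,"twist":0,"fingers":0.8},{"x":0,"y":0,"z":0,"twist":0,"fingers":0.9},{"x":0,"y":0,"z":0,"twist":0,"fingers":1},{"x":0,"y":0,"z":0,"twist":0,"fingers":1}])

```text
time: 11.75
ee_pos: [0.5624, 0.0265, 0.1211]
tcp_rot: [90.8, 89.9, 3.0]
wrist_force: [-0.1, -0.2, -0.3]
opening: 0.0852
```

```bash
python3 - <<'E'
from h import *
o=bot.get_obs();c=viewer.camera("wrist");s=viewer.camera("side");print(o["ee_pos"],o["wrist_force"],o["torque"])
w=cv2.resize(c["image"][150:400,230:410,::-1],(405,560));k=cv2.resize(s["image"][170:270,250:320,::-1],(392,560),interpolation=cv2.INTER_CUBIC)
cv2.imwrite("pics/m10.png",np.hstack([w,k])[:,:800])
E
```

```text
[0.56241016 0.02654906 0.12114089] [-0.13372692 -0.15516948 -0.30346952] [ 0.00250148 -0.00361098  0.02472167]
```

View pics/m10.png

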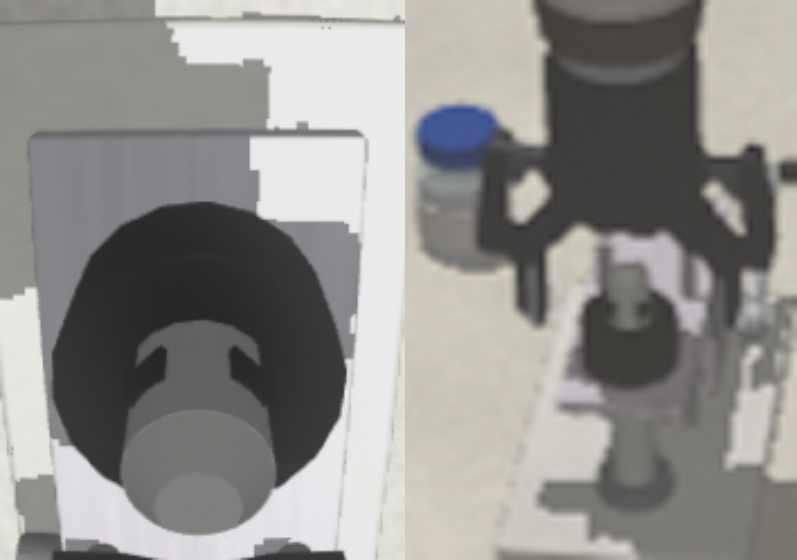

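The collar is released and sits level on the plate, with the post windows just showing above it. Next I'll rise and move over to the lever.

Request:
jog_arm(deltas=[{"x":0,"y":0,"z":8,"twist":0,"fingers":1},{"x":0,"y":0,"z":22,"twist":0,"fingers":1},{"x":0,"y":0,"z":45,"twist":0,"fingers":1},{"x":0,"y":0,"z":75,"twist":0,"fingers":1},{"x":0,"y":0,"z":105,"twist":0,"fingers":1},{"x":0,"y":0,"z":130,"twist":0,"fingers":1},{"x":-5,"y":-5,"z":140,"twist":5,"fingers":1},{"x":-20,"y":-35,"z":140,"twist":13,"fingers":1},{"x":-35,"y":-70,"z":140,"twist":21,"fingers":1},{"x":-50,"y":-105,"z":140,"twist":29,"fingers":1}])

```text
time: 12.85
ee_pos: [0.5119, -0.0792, 0.2627]
tcp_rot: [68.3, 89.8, 9.9]
wrist_force: [1.4, 0.3, 1.1]
opening: 0.0854
```

Request:
jog_arm(deltas=[{"x":-10,"y":-30,"z":-5,"twist":8,"fingers":1},{"x":-20,"y":-60,"z":-10,"twist":16,"fingers":1},{"x":-25,"y":-80,"z":-20,"twist":24,"fingers":1},{"x":-30,"y":-95,"z":-30,"twist":32,"fingers":1},{"x":-30,"y":-98,"z":-40,"twist":40,"fingers":1},{"x":-30,"y":-98,"z":-40,"twist":48,"fingers":1},{"x":-30,"y":-98,"z":-40,"twist":56,"fingers":1},{"x":-30,"y":-98,"z":-40,"twist":60,"fingers":1},{"x":-30,"y":-98,"z":-40,"twist":60,"fingers":1},{"x":-30,"y":-98,"z":-40,"twist":60,"fingers":1}])

```text
time: 13.85
ee_pos: [0.482, -0.1773, 0.2236]
tcp_rot: [49.6, 89.8, 51.1]
wrist_force: [0.3, -0.6, -0.6]
opening: 0.0856
```

```bash
python3 - <<'E'
from h import *
from scipy.spatial.transform import Rotation as Ro
o=bot.get_obs();c=viewer.camera("wrist");print(o["time"],o["ee_pos"],o["q"].round(1),Ro.from_euler('xyz',o["tcp_rot"],degrees=True).as_matrix().round(3)[:,1])
cv2.imwrite("pics/w11.png",c["image"][:,:,::-1])
import pickle;pickle.dump((o,c),open("w11.pkl","wb"))
E
```

```text
13.85 [ 0.48200916 -0.17728216  0.22360864] [-20.3  -0.5   1.7  92.1   0.2 -21.8] [-0.026  1.     0.002]
```

View pics/w11.png

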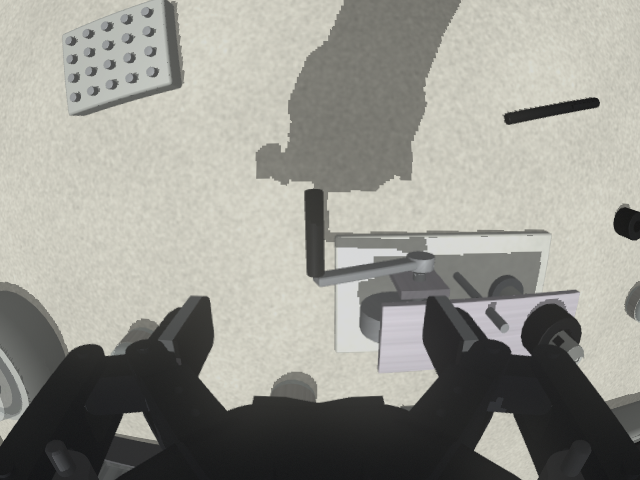

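The handle runs from (314,190) at its outer end to (316,277) at its inner end, and the collar sits on the plate at (550,330).

```bash
python3 - <<'E'
from h import *
import pickle;o,c=pickle.load(open("w11.pkl","rb"));s=viewer.camera("side")
for z in(.08,.088): print(z,wplane(c,314,190,o,z),wplane(c,316,276,o,z))
W=lambda u,v:wray(c,u,v,o)
print(two(W(314,191),ray(s,338,200.3)),two(W(316,275),ray(s,317,199.5)))
# axle end
print(wplane(c,421,259,o,.045))
E
```

```text
0.08 [ 0.45145961 -0.18077518  0.08      ] [ 0.51868761 -0.17768769  0.08      ]
0.088 [ 0.45030266 -0.18073566  0.088     ] [ 0.51554018 -0.17773958  0.088     ]
(array([ 0.44981028, -0.18072986,  0.08880523]), np.float64(0.0021649175580431995)) (array([ 0.51435599, -0.17770999,  0.08759387]), np.float64(0.0009902808766283407))
[ 0.51476714 -0.08431922  0.045     ]
```

Request:
jog_arm(deltas=[{"x":-1,"y":-2,"z":-30,"twist":1,"fingers":1},{"x":-1,"y":-2,"z":-65,"twist":1,"fingers":1},{"x":-1,"y":-2,"z":-95,"twist":1,"fingers":1},{"x":-1,"y":-2,"z":-115,"twist":1,"fingers":1},{"x":-1,"y":-2,"z":-130,"twist":1,"fingers":1},{"x":-1,"y":-2,"z":-137,"twist":1,"fingers":1},{"x":-1,"y":-2,"z":-137,"twist":1,"fingers":1},{"x":-1,"y":-2,"z":-137,"twist":1,"fingers":1}])

```text
time: 14.75
ee_pos: [0.4814, -0.1795, 0.0872]
tcp_rot: [35.4, 89.8, 37.9]
wrist_force: [0.6, -0.2, 0.4]
opening: 0.0853
```

```bash
python3 - <<'E'
from h import *
o=bot.get_obs();c=viewer.camera("wrist");s=viewer.camera("side");print(o["time"],o["ee_pos"],o["wrist_force"])
w=cv2.resize(c["image"][150:450,160:480,::-1],(400,375));k=cv2.resize(s["image"][150:250,270:370,::-1],(400,375),interpolation=cv2.INTER_CUBIC)
cv2.imwrite("pics/m12.png",np.hstack([w,k]))
E
```

```text
14.75 [ 0.48144644 -0.17945074  0.08723191] [ 0.57167327 -0.22629352  0.42591553]
```

View pics/m12.png

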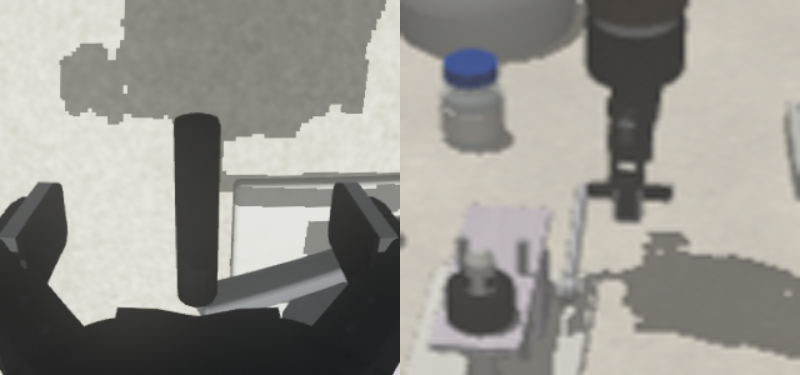

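The handle is centred between the fingers, and the side view shows the fingertips just below the bar. Closing.

Request:
jog_arm(deltas=[{"x":0,"y":0,"z":0,"twist":0,"fingers":0},{"x":0,"y":0,"z":0,"twist":0,"fingers":0},{"x":0,"y":0,"z":0,"twist":0,"fingers":0},{"x":0,"y":0,"z":0,"twist":0,"fingers":0},{"x":0,"y":0,"z":0,"twist":0,"fingers":0},{"x":0,"y":0,"z":0,"twist":0,"fingers":0},{"x":0,"y":0,"z":0,"twist":0,"fingers":0},{"x":0,"y":0,"z":0,"twist":0,"fingers":0},{"x":0,"y":0,"z":0,"twist":0,"fingers":0}], grip_force=45)

```text
time: 15.75
ee_pos: [0.4816, -0.1797, 0.0875]
tcp_rot: [23.7, 89.8, 26.2]
wrist_force: [-0.4, -2.7, 0.5]
opening: 0.012
```

```bash
python3 - <<'E'
from h import *
o=bot.get_obs();c=viewer.camera("wrist");print(o["time"],o["ee_pos"],o["wrist_force"],o["opening"])
cv2.imwrite("pics/w13.png",c["image"][150:450,160:480,::-1])
p=o["ee_pos"]+[0,0,.002]
# arc: axle yz relative
for ay in(-.0864,-.0875,-.089):
  d=p[1]-ay; print(ay,np.hypot(d,p[2]-.045),np.degrees(np.arctan2(-d,p[2]-.045)))
E
```

```text
15.75 [ 0.48158283 -0.17967489  0.08746548] [-0.43664466 -2.69627793  0.4907803 ] 0.012001334750890734
-0.0864 0.10333142405258498 64.51219334114715
-0.0875 0.10233957418170694 64.24718241071776
-0.089 0.10099066184778648 63.877426586935194
```

View pics/w13.png

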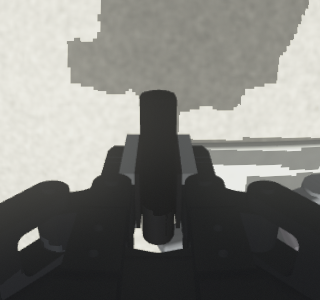

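Request:
jog_arm(deltas=[{"x":0,"y":2,"z":4,"twist":0,"fingers":0},{"x":0,"y":5,"z":9,"twist":0,"fingers":0},{"x":-0.5,"y":11,"z":17.5,"twist":0,"fingers":0},{"x":-0.7,"y":18,"z":25.5,"twist":0,"fingers":0},{"x":-1,"y":25.5,"z":33,"twist":0,"fingers":0},{"x":-1.3,"y":34,"z":39,"twist":0,"fingers":0},{"x":-1.7,"y":43,"z":44.5,"twist":0,"fingers":0},{"x":-1.7,"y":43,"z":44.5,"twist":0,"fingers":0},{"x":-1.7,"y":43,"z":44.5,"twist":0,"fingers":0}])

```text
time: 16.7
ee_pos: [0.4808, -0.1406, 0.137]
tcp_rot: [-47.5, 89.3, -45.2]
wrist_force: [-10.6, -22.8, 30.8]
opening: 0.012
```

```bash
python3 - <<'E'
from h import *
o=bot.get_obs();c=viewer.camera("wrist");s=viewer.camera("side");print(o["time"],o["ee_pos"],o["wrist_force"],o["opening"])
w=cv2.resize(c["image"][150:450,160:480,::-1],(400,375));k=cv2.resize(s["image"][150:250,270:370,::-1],(400,375),interpolation=cv2.INTER_CUBIC)
cv2.imwrite("pics/m14.png",np.hstack([w,k]))
E
```

```text
16.7 [ 0.48084903 -0.14064452  0.1370223 ] [-10.6292617  -22.78053713  30.79729222] 0.011977330380069054
```

View pics/m14.png

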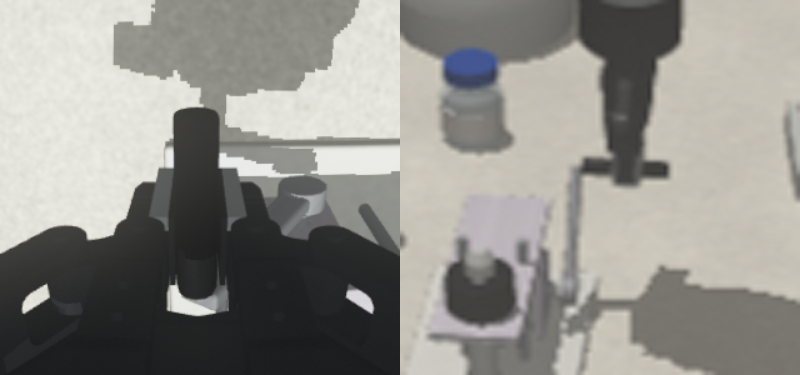

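The side view shows the lever partly raised and the handle still between the pads. But there is a radial load of about 38 N, so my arc is off. I'll locate the handle again before moving.

```bash
python3 - <<'E'
from h import *
o=bot.get_obs();c=viewer.camera("wrist");s=viewer.camera("side");t=viewer.camera("top")
print(o["ee_pos"],o["wrist_force"],o["torque"],o["tcp_rot"])
print(two(wray(c,316.8,243,o),ray(s,337,195.3)),two(wray(c,317.6,382,o),ray(s,316.3,194)))
def crop(i,x0,y0,w,h,k): return cv2.resize(i[y0:y0+h,x0:x0+w,::-1],None,fx=k,fy=k,interpolation=cv2.INTER_CUBIC)
cv2.imwrite("pics/s15.png",crop(s["image"],290,170,70,80,7));cv2.imwrite("pics/t15.png",crop(t["image"],340,200,100,90,6))
E
```

```text
[ 0.48085615 -0.14076298  0.13698548] [-10.20543057 -22.92313561  31.0194059 ] [-4.82059701  1.99739709 -0.272995  ] [-47.12411969  89.27695454 -44.80690307]
(array([ 0.44890495, -0.14251019,  0.13153581]), np.float64(0.0022331289254090003)) (array([ 0.51116071, -0.13945855,  0.13294223]), np.float64(0.002648089463605826))
```

View pics/s15.png

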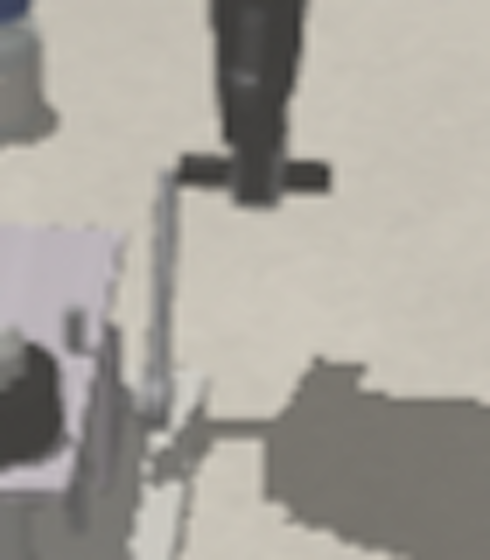

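View pics/t15.png

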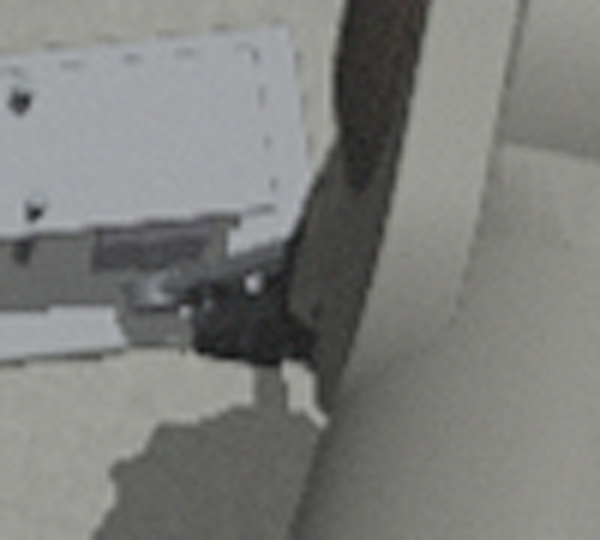

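Request:
jog_arm(deltas=[{"x":0,"y":0,"z":0,"twist":0,"fingers":0},{"x":0,"y":0,"z":0,"twist":0,"fingers":0},{"x":0,"y":4,"z":2.5,"twist":0,"fingers":0},{"x":0,"y":8,"z":4.8,"twist":0,"fingers":0},{"x":0,"y":8,"z":4.8,"twist":0,"fingers":0},{"x":0,"y":8,"z":4.8,"twist":0,"fingers":0}])

```text
time: 17.55
ee_pos: [0.4804, -0.1337, 0.1421]
tcp_rot: [-58.8, 89.2, -56.5]
wrist_force: [-4.1, -9.1, 6.1]
opening: 0.012
```

```bash
python3 - <<'E'
from h import *
o=bot.get_obs();print(o["time"],o["ee_pos"],o["wrist_force"],o["torque"],o["opening"])
p=np.array([[-.1797,.0875],[-.1406,.1370],o["ee_pos"][1:]])
from scipy.optimize import least_squares
r=least_squares(lambda q:np.hypot(p[:,0]-q[0],p[:,1]+q[1]-.045)-.1,[-.087,0]);print(r.x,r.fun)
E
```

```text
17.55 [ 0.48039502 -0.13367373  0.1420814 ] [-4.0685326  -9.09650878  6.11994273] [-2.22871661  0.94610031  0.07763204] 0.01199032286143607
[-0.08538764 -0.00910214] [ 5.11809037e-05 -3.98490912e-04  3.58841725e-04]
```

Request:
jog_arm(deltas=[{"x":0,"y":2,"z":1.2,"twist":0,"fingers":0},{"x":-0.2,"y":5,"z":2.8,"twist":0,"fingers":0},{"x":-0.4,"y":10,"z":5,"twist":0,"fingers":0},{"x":-0.6,"y":15,"z":7,"twist":0,"fingers":0},{"x":-0.8,"y":20,"z":8.6,"twist":0,"fingers":0},{"x":-1,"y":26,"z":10.2,"twist":0,"fingers":0},{"x":-1.2,"y":32,"z":11.5,"twist":0,"fingers":0},{"x":-1.4,"y":38,"z":12.2,"twist":0,"fingers":0},{"x":-1.5,"y":42,"z":12.5,"twist":0,"fingers":0},{"x":-1.5,"y":42,"z":12.5,"twist":0,"fingers":0}])

```text
time: 18.55
ee_pos: [0.4789, -0.0921, 0.1558]
tcp_rot: [-61.2, 89.0, -58.9]
wrist_force: [-4.4, -6.8, 11.5]
opening: 0.012
```

```bash
python3 - <<'E'
from h import *
o=bot.get_obs();print(o["time"],o["ee_pos"],o["wrist_force"],o["torque"],o["opening"])
p=np.array([[-.1797,.0875],[-.1406,.1370],[-.1337,.1421],o["ee_pos"][1:]])
from scipy.optimize import least_squares
r=least_squares(lambda q:np.hypot(p[:,0]-q[0],p[:,1]+q[1]-.045)-.1,[-.087,0]);print(r.x,r.fun)
c=viewer.camera("wrist");s=viewer.camera("side");t=viewer.camera("top")
def crop(i,x0,y0,w,h,k): return cv2.resize(i[y0:y0+h,x0:x0+w,::-1],None,fx=k,fy=k,interpolation=cv2.INTER_CUBIC)
cv2.imwrite("pics/s16.png",np.hstack([crop(s["image"],260,175,90,100,4),cv2.resize(c["image"][150:450,160:480,::-1],(420,400))]))
E
```

```text
18.55 [ 0.47893761 -0.09213149  0.15584274] [-4.38695453 -6.76027011 11.49539048] [-1.66971312  0.8349865  -0.0962001 ] 0.011973095986100614
[-0.08436574 -0.01038993] [ 0.00059661 -0.00089149 -0.00023775  0.00075254]
```

View pics/s16.png

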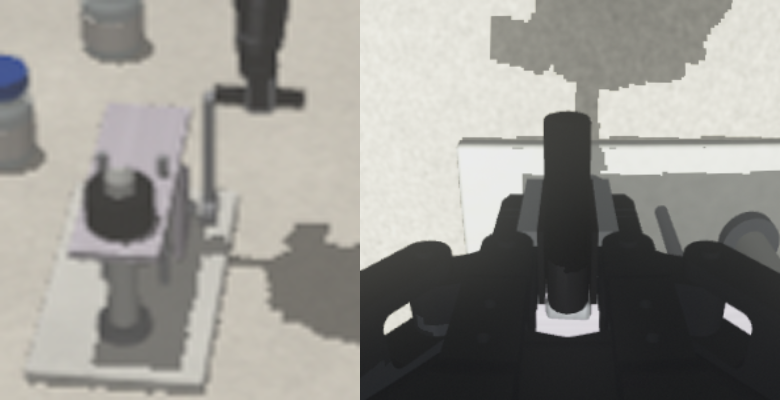

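Request:
jog_arm(deltas=[{"x":-0.1,"y":2,"z":0.3,"twist":0,"fingers":0},{"x":-0.2,"y":4,"z":0.5,"twist":0,"fingers":0},{"x":-0.2,"y":6,"z":0.5,"twist":0,"fingers":0},{"x":-0.2,"y":7,"z":0.5,"twist":0,"fingers":0},{"x":-0.2,"y":7,"z":0.5,"twist":0,"fingers":0},{"x":-0.2,"y":7,"z":0.5,"twist":0,"fingers":0},{"x":-0.2,"y":7,"z":0.5,"twist":0,"fingers":0}])

```text
time: 19.4
ee_pos: [0.4785, -0.086, 0.1564]
tcp_rot: [-66.4, 88.9, -64.1]
wrist_force: [-2.0, -7.1, 3.6]
opening: 0.0122
```

```bash
python3 - <<'E'
from h import *
o=bot.get_obs();print(o["time"],o["ee_pos"],o["wrist_force"],o["torque"],o["opening"])
c=viewer.camera("wrist");s=viewer.camera("side");t=viewer.camera("top")
cv2.imwrite("pics/w17.png",c["image"][:,:,::-1])
def crop(i,x0,y0,w,h,k): return cv2.resize(i[y0:y0+h,x0:x0+w,::-1],None,fx=k,fy=k,interpolation=cv2.INTER_CUBIC)
cv2.imwrite("pics/t17.png",np.hstack([crop(t["image"],285,195,100,90,4),crop(s["image"],260,175,90,90,4)]))
E
```

```text
19.4 [ 0.47854312 -0.08595098  0.15640374] [-2.0401782  -7.05988336  3.55045984] [-2.09298051  0.37718439  0.02933114] 0.012239102468693948
```

View pics/w17.png

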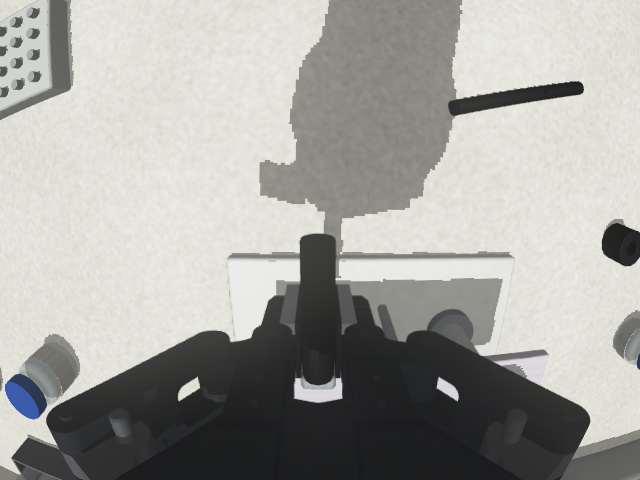

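View pics/t17.png

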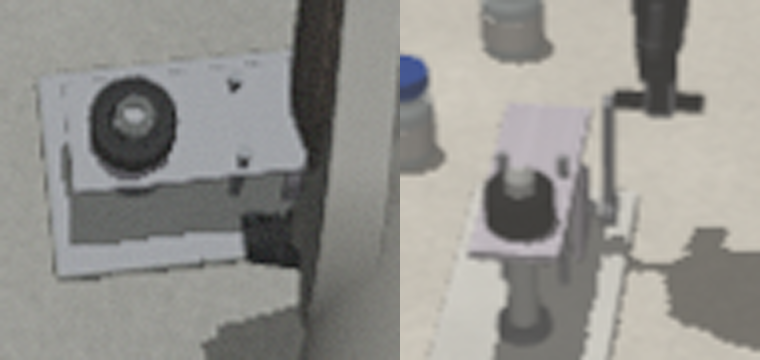

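```bash
python3 - <<'E'
from h import *
o=bot.get_obs();c=viewer.camera("wrist")
A=wplane(c,228.5,256,o,.012);B=wplane(c,513,257,o,.012);print(o["ee_pos"],o["wrist_force"],A,B,np.linalg.norm(A-B))
d=(B-A)/np.linalg.norm(B-A);m=(A+B)/2;x=np.array([d[1],-d[0],0]);print("yaw",np.degrees(np.arctan2(x[1],x[0])))
ax=m-.045*d-.022*x;print("axle",ax)
for pt in[(318,238)]:print("handle end",wplane(c,*pt,o,.145))
print(wplane(c,318,382,o,.145))
s=viewer.camera("side");g=s["image"]
print("plate lift check: predicted side px of collar top edge z",[proj(s,(.5622,.0266,z)).round(1).tolist() for z in(.124,.139)])
E
```

```text
[ 0.47853129 -0.08594121  0.15641959] [-2.21557151 -8.00094576  3.95195454] [ 0.50339819 -0.15809824  0.012     ] [0.49467925 0.0762717  0.012     ] 0.2345320630537287
yaw 2.130514080403014
axle [ 0.47872684 -0.08670003  0.012     ]
handle end [ 0.44751337 -0.08748606  0.145     ]
[ 0.5162099  -0.08474209  0.145     ]
plate lift check: predicted side px of collar top edge z [[289.2, 226.3], [289.0, 221.9]]
```

The measured handle (y ≈ -0.086) lies within 1 mm of straight above the axle (y ≈ -0.0867). I'll hold for a second to confirm it is stable.

Request:
jog_arm(deltas=[{"x":0,"y":1,"z":0,"twist":0,"fingers":0},{"x":0,"y":1,"z":0,"twist":0,"fingers":0},{"x":0,"y":1,"z":0,"twist":0,"fingers":0},{"x":0,"y":1,"z":0,"twist":0,"fingers":0},{"x":0,"y":1,"z":0,"twist":0,"fingers":0},{"x":0,"y":1,"z":0,"twist":0,"fingers":0},{"x":0,"y":1,"z":0,"twist":0,"fingers":0},{"x":0,"y":1,"z":0,"twist":0,"fingers":0},{"x":0,"y":1,"z":0,"twist":0,"fingers":0},{"x":0,"y":1,"z":0,"twist":0,"fingers":0}])

```text
time: 20.65
ee_pos: [0.4785, -0.0858, 0.1564]
tcp_rot: [-70.5, 88.8, -68.2]
wrist_force: [-1.5, -8.7, 2.8]
opening: 0.0119
```

```bash
python3 - <<'E'
from h import *
o=bot.get_obs();print(o["time"],o["ee_pos"],o["wrist_force"],o["torque"],o["opening"])
c=viewer.camera("wrist");s=viewer.camera("side")
def crop(i,x0,y0,w,h,k): return cv2.resize(i[y0:y0+h,x0:x0+w,::-1],None,fx=k,fy=k,interpolation=cv2.INTER_CUBIC)
cv2.imwrite("pics/s18.png",np.hstack([crop(s["image"],265,175,90,90,4),crop(c["image"],270,220,100,180,2)]))
E
```

```text
20.65 [ 0.47852652 -0.08578403  0.15642355] [-1.53300286 -8.68815913  2.79145408] [-2.17011557  0.19542447  0.0439262 ] 0.011872695057657073
```

View pics/s18.png

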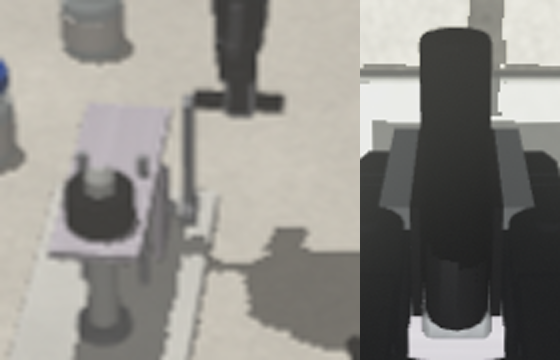

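The lever is steady and upright, the handle is between the pads, and the collar is flat on the raised plate.

```bash
python3 -c "
from workcell import ticket,bot
print(ticket.job_done());o=bot.get_obs();print(o['time'],o['ee_pos'],o['wrist_force'])"
```

```text
the job is handed in; nothing more can be done
None
the job is handed in; nothing more can be done
```

I lowered the large black collar over the post while the lever was still down, seated it flat on the plate, and released it. I then raised the cam lever to upright and handed the job in with the gripper holding the handle. It finished at 20.65 s, well inside the 59 s limit.

**Last checks**
- **Lever:** The wrist view put the handle within 1 mm of straight above the axle. Estimates of the axle's position disagreed by about 2 mm, which is roughly 1° of lever angle.
- **Hold:** The pose was steady over the last second at about 9 N. That is slightly more than the 2–6 N expected at the handle.
- **Collar:** The last side view shows it level on the raised plate.
- **Other things on the bench:** I moved nothing else on purpose, and none of them looked disturbed in the pictures. I did not take a final full-bench check.

**What did not go cleanly**
- **Handle height:** My first camera estimate was about 9 mm too high, so the first part of the swing loaded the wrist to about 40 N before I corrected the path. The wrist limit is 120 N. I could not tell whether any of that load fell on the gripper body, where the limit is 40 N.
- **Grip position:** The handle also slid towards the fingertips and ended about 6 mm from the tips, still between both pads.

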